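Close the finished-parts case and scan its label

TASK

Lower the lid of the sloping case by hand until it is fully closed, without letting it drop or slam. Then take the code reader off its pad, point it squarely at the middle of the label on the closed lid from about 10 cm away and hold it steady for a good second, and set it gently back upright on the middle of its pad. Do not disturb the other things on the bench.

Things in the scene. Friction and masses are not known exactly. Their poses are not given: they have to be found in the camera images.
- case: Grey sheet-steel case fixed to the bench: 130 mm deep (x), 240 mm wide (y), 135 mm high at the back and 47 mm at the front, 6 mm walls, so that its top slopes 34 degrees down towards the front (-x, the robot's side). Steel parts lie packed inside. Origin: centre of the underside; x points from front to back, z up.
- lid (a joint): Angle of the lid about the hinge along the top of the back wall: 0 = fully closed (lying on the slope), growing as it opens; upright at 2.16, limit 2.4. The lid is a 5 mm plate, 160 mm from hinge to front edge, 252 mm wide, about 0.35 kg. Hinge friction holds it near upright; more than about 0.3 forward of upright it falls shut if let go.
- lid_hinge (a point): Middle of the lid's hinge line, at the top of the case's back wall (65 mm behind the case's origin, 135 mm up). The hinge line runs along the case's y. The axes are those of the case.
- lid_handle (a point): Middle of the lid's handle: a round steel bar, 10 mm diameter, 110 mm long, parallel to the hinge, held at its ends. It stands clear of the lid: 202 mm from the hinge line along the lid (45 mm past the front edge) and 30 mm out from the lid's underside on the outer side. It swings with the lid; when shut it is 47 mm above the bench, 54 mm in front of the case.
- label (a point): Centre of the white paper label (50 x 60 mm, printed with black squares) on the outer face of the lid, in the middle, 80 mm from the hinge line. Its z points out of the label; with the lid shut z leans 34 degrees from vertical towards the case's front. Its y is the case's y.
- reader: Hand-held code reader standing nose down on its pad, 131 mm tall, 0.18 kg: a white upright body 36 mm (x) by 44 mm (y) from 40 to 128 mm height, and below it a round black rubber nose, 54 mm in diameter at its foot. Origin: centre of the window in the flat nose end, its underside as it stands; z points up through the body. It looks along -z, out of the nose.
- pad: The reader's pad: a grey square plate 110 x 110 x 12 mm, fixed to the bench left or right of the case, with a black disc of 72 mm diameter at its middle. Origin: centre of the underside; the top is 12 mm above.
- tray: Bystander: steel tray 120 x 120 mm, 30 mm high, fixed to the bench on the other side of the case from the pad. Origin: centre of the underside.
- bush_a: Bystander: loose steel flanged bush in the tray, 40 mm diameter, 34 mm high. Origin: centre of the underside.
- bush_b: Bystander: a second bush like bush_a, in the tray.
- oil: Bystander: white oil bottle standing on the bench, 56 mm diameter, 160 mm high. Origin: centre of the underside.
- can: Bystander: steel can standing on the bench, 64 mm diameter, 150 mm high. Origin: centre of the underside.
- cup: Bystander: small aluminium cup, 56 mm diameter, 60 mm high. Origin: centre of the underside.
- wrench: Bystander: open wrench lying flat in front of the case, about 10 mm thick. Origin: on its underside.
There are look-alikes about, which are no part of the job. Leave any blue or red look-alike of the reader alone.

How it is judged:
On the way, in this order (a step that is already met when the one before it is completed fails the run):
1. the lid is fully closed (within 0.05 rad) (value of joint lid below 0.05 rad), for 0.2 s.
2. lid closed, reader aimed within 20 mm (each way) of the label's centre, 50 to 150 mm away, within 0.21 rad of square on, steady (under 0.03 m/s, 0.2 rad/s) for 0.8 s (value of joint lid below 0.05 rad and x of label in the frame of reader between -0.02 and 0.02 m and y of label in the frame of reader between -0.02 and 0.02 m and z of label in the frame of reader between -0.15 and -0.05 m and angle between the z axis of reader and the z axis of label, either way round below 0.21 rad and linear speed of reader below 0.03 m/s and angular speed of reader below 0.2 rad/s), for 0.8 s.
At the end, for the whole second after the job is handed in: The lid is closed (within 0.05 rad); the reader stands upright (within 0.08 rad) and at rest, nose down on its pad, within 25 mm of the pad's middle (value of joint lid below 0.05 rad and horizontal distance between reader and pad below 0.025 m and z of reader in the frame of pad between 0.008 and 0.016 m and angle between reader's own z axis and vertical below 0.08 rad and linear speed of reader below 0.02 m/s); the robot touches nothing.
It fails at once if the lid slams: faster than 2.2 rad/s within the last 0.25 rad before closed (value of joint lid below 0.25 rad and velocity of joint lid below -2.2 rad/s).
It fails at once if the reader is dropped on its side (tilted over 1.2 rad) (angle between reader's own z axis and vertical above 1.2 rad).
It fails at once if the reader is dropped: faster than 0.45 m/s within 18 mm of the pad's or the bench's top (height (world z) of reader below 0.03 m and linear speed of reader above 0.45 m/s).
It fails at once if another thing on the bench is moved by more than 30 mm or tipped over (distance of any of bush_a, bush_b, oil, can, cup, wrench from where it was at the start of the episode above 0.03 m or angle between any of bush_a, bush_b, oil, can, cup, wrench's own z axis and vertical above 0.5 rad).
It also fails if it takes over 70 s, if anything falls off the work surface, if the arm or the gripper's body presses on something with over 40 N, if the wrist force passes 120 N, or if a joint passes its speed limit or range.

ROBOT

A 6-joint arm with a two-finger parallel gripper is mounted at the origin on the work surface. World frame = base frame: x ahead of the robot, y to its left, z up, the work surface at z = 0. Lengths are in m, angles in rad, forces in N, time in s.
With the tool pointing down it reaches from about 0.25 to 0.725 m from the base axis. Payload 4 kg.
Tool frame: the origin (TCP) lies at the very end of the fingers, on their centre line; the grasp point (between the pads) lies 19 mm behind it; z points along the fingers, y is the line along which they close (so a half turn about z gives the same grasp; the last joint's range is limited). The gripper opens to 85 mm and grips with 20 to 120 N. Pads are 22 mm wide; open, the fingers measure 114 mm over their backs; the gripper's body (76 mm by 85 mm) begins 54 mm behind the grasp point. The pads swing forward as they close: fully open they stand 13 mm farther back than shut.
Start: joints at [1.346, 0.241, 0.005, 1.335, 0, 1.571], TCP at [0.111, 0.487, 0.231] pointing down, gripper open.
Joint ranges: [-2.72, 2.72], [-1.05, 1.87], [-1.09, 1.28], [-1.99, 2.15], [-1.42, 1.44], [-3.14, 3.14]. Speed limits (rad/s): [2.79, 2.79, 3.14, 3.14, 3.14, 3.14].

INTERFACE

Orientations are given as a unit quaternion [x, y, z, w].
In Python, from workcell import * gives the robot as it stands. The module is installed in compiled form; this text tells all that it offers.
- The arm moves only by the tool send_rows, never from a script. Its argument "steps" is text: rows parted by semicolons, each of 7 numbers parted by spaces: the opening, from -1 (shut) to 1 (fully open), then the shift along the world's x, y, z in m, then the turn, a rotation vector about the world's x, y, z in rad. A call has exactly 5 rows; each row shifts and turns the commanded pose from where the row before left it; what a row does not reach is not made up. A row lasts 1/12 s, in which the tool goes at most 41.7 mm and 7.16 degrees, less where a joint would pass 70% of its speed; a pose out of reach is approached as far as the arm can. A call is refused whole if a number of a shift passes 0.0417 or a number of a turn 0.125, either way. A call with a gripper value outside its range is refused whole. The fingers move at their own pace and stop on an object; the grip force is fixed at half the most. Time passes only in rows, so rows that do not move let the fingers close, or fill a call up. It gives the time, the measured TCP pose, the force, the opening and the grip force at its end, in the units of the state.
- get_obs(): the state, without advancing time (a new reading comes with each control period).
- camera(name): name is "side" or "top" or "wrist"; returns a dict with "frame" (420x560x3 uint8, red, green, blue), "range_z" (420x560 float32, m along the optical axis (not along the pixel's ray), 0 where there is no reading), "camera_matrix" (3x3 intrinsics, pixels), "extrinsics" (4x4, takes a point from world to camera coordinates); the wrist camera has in their place "T_tool_cam" (4x4, takes a point from camera to tool coordinates, whose origin is the TCP and whose axes are the flange's). Camera axes: x right, y down, z forward; pixel columns grow to the right and rows downward; lengths in m; the calibration is good to about 2 mm. A picture is of the moment at which its call begins: read the wrist's pose just before it.
- job_done(): hands the job in; it is judged then, once.
The state is a dict: "clock": time; "joint_pos": joint angles; "joint_vel": joint speeds; "tau": joint torques, N m; "eef_pos": TCP position; "tool_rot": TCP orientation; "ft_force": force on the tool from outside, world axes, zero at the start; "ft_torque": the same for the moment, N m; "grip_width": finger opening in m; "grasp_force": force on a finger pad.
Only numpy, scipy, OpenCV 4.12 (cv2) and the standard library are available. Lean on these libraries where they do the work, as an engineer would, in place of code of your own. Each camera call takes 0.05 s, during which the arm holds its last target. There are 200 camera calls.

## Working session

There is one attempt and no reset: what is moved stays moved. The work goes in short steps, Python scripts to look and compute and a tool call to move; the robot and the scene stay as the last step left them, time stands still between calls to the robot, and variables do not carry over. Pictures are saved under pics/ and viewed, at most 10 in all, crops included, and the job is handed in when it is done.

Besides the shell and the picture viewer there is one more tool, called after "Request:" as a command line: name --argument value ..., lists and objects as JSON in quotes. send_rows: Moves the arm, as the interface text tells. Its arguments: {"type":"object","properties":{"steps":{"type":"string"}},"required":["steps"]}

```bash
mkdir -p pics; cat > h.py <<'E'
from workcell import *
import numpy as np, cv2
from scipy.spatial.transform import Rotation as R
def cloud(c):
    K=c["camera_matrix"]; z=c["range_z"]; v,u=np.mgrid[:z.shape[0],:z.shape[1]]
    p=np.stack([(u-K[0,2])/K[0,0]*z,(v-K[1,2])/K[1,1]*z,z],-1)
    E=c["extrinsics"]; return (p-E[:3,3])@E[:3,:3]
def save(n,im): cv2.imwrite("pics/"+n,im[...,::-1])
E
python3 - <<'E'
from h import *
import pickle
o=get_obs();print({k:np.round(v,3) for k,v in o.items()})
d={}
for n in("top","side"):
    c=camera(n);d[n]=c;save(n+"0.png",c["frame"])
    print(n,c["camera_matrix"],c["extrinsics"].round(3), (c["range_z"]>0).mean())
pickle.dump(d,open("d.pkl","wb"))
E
```

```text
{'clock': np.float64(0.0), 'joint_pos': array([1.346, 0.241, 0.004, 1.335, 0.   , 1.571]), 'joint_vel': array([-0.   ,  0.001,  0.   ,  0.002, -0.001, -0.   ]), 'tau': array([-1.0000e-03, -3.7232e+01,  2.5240e+01,  1.7000e-02,  0.0000e+00,
       -0.0000e+00]), 'eef_pos': array([0.111, 0.487, 0.23 ]), 'tool_rot': array([ 0.112,  0.994, -0.001, -0.   ]), 'ft_force': array([-0.632, -0.138, -0.118]), 'ft_torque': array([-0.013, -0.033, -0.027]), 'grasp_force': np.float64(0.0), 'grip_width': np.float64(0.085)}
top [[475.09512874   0.         276.558458  ]
 [  0.         475.09512874 212.59857674]
 [  0.           0.           1.        ]] [[ 0.006 -1.     0.016 -0.07 ]
 [-0.988 -0.008 -0.156  0.536]
 [ 0.156 -0.015 -0.988  1.099]
 [ 0.     0.     0.     1.   ]] 0.9959311224489796
side [[379.82820085   0.         276.95676694]
 [  0.         379.82820085 213.34617117]
 [  0.           0.           1.        ]] [[ 0.968 -0.25   0.014 -0.552]
 [-0.165 -0.679 -0.715  0.131]
 [ 0.188  0.69  -0.699  0.91 ]
 [ 0.     0.     0.     1.   ]] 0.9961181972789116
```

View pics/top0.png

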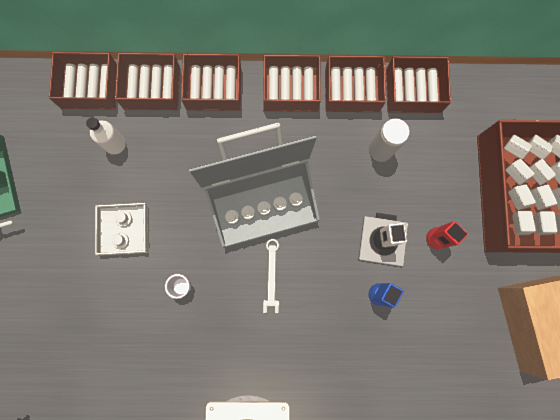

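View pics/side0.png

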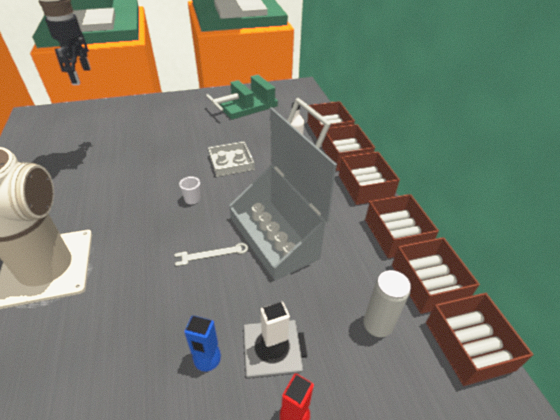

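The top view shows the open case at about (262,205), its handle bar at about (250,137) and the wrench at (271,275). There are three candidates for the reader: white on the grey pad (392,236), red (446,235) and blue (385,295). The white one fits: it has a white body and black nose, and it stands on the pad. The side view agrees, with white at (273,330), blue at (203,343) and red at (297,400).

```bash
python3 - <<'E'
from h import *
import pickle
d=pickle.load(open("d.pkl","rb"))
im=d["top"]["frame"][190:320,340:480]; a=cv2.resize(im,None,fx=4,fy=4,interpolation=cv2.INTER_CUBIC)
save("crop1.png",a[:520,:560])
P={n:cloud(c) for n,c in d.items()}
T=P["top"];S=P["side"]
def rect(p,lab):
    r=cv2.minAreaRect((p[:,:2]*1000).astype(np.float32));print(lab,len(p),"c",np.round(r[0],1),"size",np.round(r[1],1),"ang",round(r[2],1),"z",np.percentile(p[:,2],[5,50,95]).round(4))
for n,Q in P.items():
    im=d[n]["frame"].astype(int); x,y,z=Q[...,0],Q[...,1],Q[...,2]
    sat=im.max(-1)-im.min(-1)
    roi={"top":(slice(190,275),slice(350,415)),"side":(slice(295,385),slice(235,312))}[n]
    m=np.zeros(x.shape,bool);m[roi]=1
    rect(Q[m&(z>.125-.01)&(z<.165)],n+" reader top")
    w=m&(z>.06)&(z<.16)&(im.min(-1)>150);rect(Q[w],n+" white body")
    p=m&(z>.005)&(z<.02);rect(Q[p],n+" pad")
    k=m&(z>.013)&(z<.05);rect(Q[k],n+" nose")
    print("bench z",np.median(z[(abs(x-.3)<.1)&(abs(y)<.3)&(z<.02)]).round(4))
    # handle: highest stuff around the case
    h=(x>.4)&(x<.8)&(y>-.15)&(y<.25)&(z>.22); 
    rect(Q[h],n+" lid high")
    print(" zmax",z[h].max())
E
```

```text
top reader top 377 c [ 478.7 -329.1] size [44.  36.8] ang 5.7 z [0.1203 0.1411 0.1455]
top white body 120 c [ 478.8 -329.7] size [44.  35.7] ang 6.8 z [0.1307 0.1387 0.1431]
top pad 1504 c [ 496.3 -326.1] size [206.9 155.8] ang 0.4 z [0.0066 0.0116 0.0157]
top nose 546 c [ 480.8 -329.3] size [107.1 122. ] ang 82.5 z [0.0131 0.0147 0.0419]
bench z -0.0001
top lid high 2020 c [625.2 -12.7] size [ 35.2 250.5] ang 16.1 z [0.2276 0.2848 0.3423]
 zmax 0.3455182413251619
side reader top 788 c [ 483.6 -385.9] size [ 44.1 152.7] ang 5.9 z [0.1204 0.1393 0.1455]
side white body 643 c [ 477.8 -330.3] size [44.1 34.4] ang 6.3 z [0.0665 0.113  0.1414]
side pad 2182 c [ 483.8 -302.7] size [176.7 133.3] ang 73.9 z [0.0098 0.0132 0.0155]
side nose 1454 c [ 479.  -329.1] size [108.9 120.6] ang 81.6 z [0.0131 0.0143 0.0428]
bench z 0.0016
side lid high 2490 c [623.3 -12.9] size [ 34.2 252.3] ang 16.1 z [0.2255 0.271  0.342 ]
 zmax 0.3459063727278753
```

View pics/crop1.png

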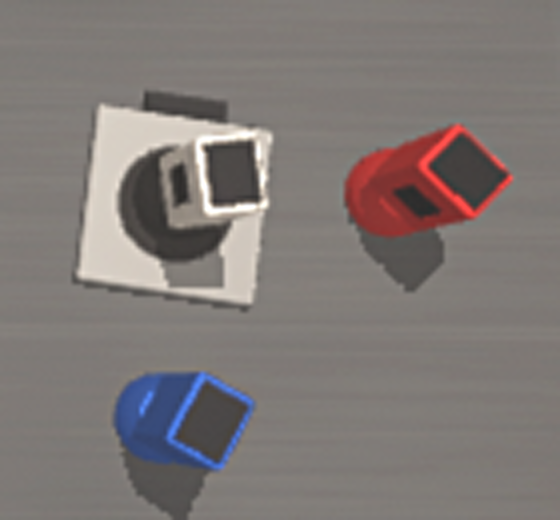

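The crop confirms it: the white reader with the black nose stands on the pad's disc, and the red and blue look-alikes stand clear of it. Next come the case, lid and pad geometry.

```bash
cat > geo.py <<'E'
from h import *
import pickle
d=pickle.load(open("d.pkl","rb"))
for n,c in d.items():
    Q=cloud(c);im=c["frame"].astype(int);x,y,z=Q[...,0],Q[...,1],Q[...,2]
    m=(x>.4)&(x<.72)&(y>-.18)&(y<.2)&(z>.16)
    p=Q[m]; 
    # lid plane by robust PCA
    s=p[p[:,2]<.28]
    for _ in range(5):
        c0=s.mean(0);nv=np.linalg.svd(s-c0,full_matrices=False)[2][2];nv*=-np.sign(nv[0]); r=(p-c0)@nv; s=p[abs(r)<.003]
    yaw=np.arctan2(nv[1],nv[0])+np.pi   # normal faces robot -> case x
    xc=np.array([np.cos(yaw),np.sin(yaw),0]);yc=np.array([-xc[1],xc[0],0])
    lean=np.arctan2(nv[2],-nv@xc) # underside normal (-cos,.., sin lean): leans back if >0
    print(n,"yaw",np.degrees(yaw).round(2),"lean back deg",np.degrees(lean).round(2),"theta",(2.16+lean).round(3))
    Y=s@yc;print(" y range",np.percentile(Y,[.3,99.7]).round(4),"mid",np.percentile(Y,[.3,99.7]).mean().round(4),"top z",np.percentile(s[:,2],99.7).round(4))
    up=np.array([0,0,1.])-nv*nv[2];up/=np.linalg.norm(up)
    r=(p-c0)@nv; h=p[(r<-.012)&(p[:,2]>.25)]
    print(" handle n",len(h),"dist from underside",np.percentile(-((h-c0)@nv),[5,50,95]).round(4))
    zu=s@up; top=np.percentile(zu,99.7)
    hb=h[(h@up)>top+.03]
    print(" bar pts",len(hb),"mean",hb.mean(0).round(4),"y",np.percentile(hb@yc,[1,99]).round(4),"along past edge",np.percentile(hb@up-top,[5,50,95]).round(4))
    # hinge: 160mm below top edge on the underside plane
    H=c0+up*(top-.160-c0@up); H+=yc*(np.percentile(Y,[.3,99.7]).mean()-H@yc)
    print(" hinge",H.round(4))
    hd=H+up*.202-nv*.030;print(" handle pred",hd.round(4))
    # case rim / front edge from heights: points near front edge z~.047
    f=Q[(x>.38)&(x<.66)&(y>-.18)&(y<.2)&(z>.035)&(z<.14)]-H
    X,Yc=f@xc,f@yc;k=abs(Yc)<.125
    print(" front x rel hinge",np.percentile(X[k],1).round(4),"y ext",np.percentile(Yc[(X>-.12)&(X<-.02)],[1,99]).round(4))
    # pad plate
    q=Q[(abs(x-.485)<.09)&(abs(y+.329)<.09)&(z>.008)&(z<.0165)&(im.min(-1)>110)]
    b=cv2.minAreaRect((q[:,:2]*1000).astype(np.float32));print(" pad",np.round(b[0],1),np.round(b[1],1),b[2])
    K=(abs(x-.485)<.05)&(abs(y+.329)<.05)&(z>.014)&(z<.05)&(im.max(-1)<70); 
    print(" nose+disc mean",Q[K].mean(0).round(4),K.sum())
E
python3 geo.py
```

```text
top yaw 16.1 lean back deg -0.75 theta 2.147
 y range [-0.31   -0.0612] mid -0.1856 top z 0.2976
 handle n 478 dist from underside [0.0145 0.0263 0.0323]
 bar pts 392 mean [ 0.6355 -0.0096  0.3404] y [-0.2441 -0.127 ] along past edge [0.0349 0.0431 0.0462]
 hinge [ 0.6118 -0.0166  0.1376]
 handle pred [ 0.638 -0.009  0.34 ]
 front x rel hinge -0.1294 y ext [-0.1198  0.1193]
 pad [ 474.5 -329. ] [109.7 109.9] 81.77091217041016
 nose+disc mean [ 0.4681 -0.3159  0.0304] 144
side yaw 16.15 lean back deg -0.98 theta 2.143
 y range [-0.311  -0.0602] mid -0.1856 top z 0.2978
 handle n 363 dist from underside [0.0138 0.0249 0.0313]
 bar pts 254 mean [ 0.6348 -0.015   0.3405] y [-0.2447 -0.1285] along past edge [0.0326 0.0437 0.0464]
 hinge [ 0.6112 -0.0162  0.1379]
 handle pred [ 0.6367 -0.0088  0.3403]
 front x rel hinge -0.13 y ext [-0.1198  0.1204]
 pad [ 473.9 -328. ] [110.5 111.4] 81.73304748535156
 nose+disc mean [ 0.4705 -0.3441  0.0297] 384
```

```bash
cat >> h.py <<'E'
H=np.array([.6115,-.0164,.1365]);YAW=np.radians(16.1);XC=np.array([np.cos(YAW),np.sin(YAW),0]);YC=np.array([-XC[1],XC[0],0]);Z=np.array([0,0,1.])
def u(a): return np.cos(a)*XC+np.sin(a)*Z
def bar(th,): a=np.radians(214)-th; return H+.202*u(a)+.030*u(a-np.pi/2)
def rot(pitch,yaw=YAW): # tool along yaw, pitched down; tool y = upper finger side
    x=np.array([np.cos(yaw),np.sin(yaw),0]);t=np.cos(pitch)*x-np.sin(pitch)*Z;y=np.sin(pitch)*x+np.cos(pitch)*Z
    return R.from_matrix(np.c_[np.cross(y,t),y,t])
def delta(p,r):
    o=get_obs();dr=(r*R.from_quat(o["tool_rot"]).inv()).as_rotvec();dp=p-o["eef_pos"]
    print("now",o["eef_pos"].round(4),"target",np.round(p,4),"dpos",dp.round(4),"drot",dr.round(4),"min rows",np.ceil(max(np.linalg.norm(dp)/.0417,np.linalg.norm(dr)/.125,1)))
E
python3 - <<'E'
from h import *
print(bar(2.145),bar(0))
r=rot(np.radians(40));t=r.apply([0,0,1])
delta(bar(2.145)-.07*t,r)
E
```

```text
[ 0.6365904  -0.00915803  0.33903895] [ 0.43448473 -0.06749283  0.04841416]
now [0.1113 0.4869 0.2305] target [ 0.5851 -0.024   0.384 ] dpos [ 0.4737 -0.5109  0.1535] drot [ 0.6649 -0.6285 -0.9937] min rows 18.0
```

Request:
send_rows --steps "0.1 0.0237 -0.0255 0.0077 0.0332 -0.0314 -0.0497;0.1 0.0237 -0.0255 0.0077 0.0332 -0.0314 -0.0497;0.1 0.0237 -0.0255 0.0077 0.0332 -0.0314 -0.0497;0.1 0.0237 -0.0255 0.0077 0.0332 -0.0314 -0.0497;0.1 0.0237 -0.0255 0.0077 0.0332 -0.0314 -0.0497"

```text
clock: 0.52
eef_pos: [0.2305, 0.3584, 0.2696]
tool_rot: [0.234, 0.965, 0.091, 0.069]
ft_force: [0.7, 0.9, 1.2]
grip_width: 0.0469
grasp_force: 0.0
```

Request:
send_rows --steps "0.1 0.0237 -0.0255 0.0077 0.0332 -0.0314 -0.0497;0.1 0.0237 -0.0255 0.0077 0.0332 -0.0314 -0.0497;0.1 0.0237 -0.0255 0.0077 0.0332 -0.0314 -0.0497;0.1 0.0237 -0.0255 0.0077 0.0332 -0.0314 -0.0497;0.1 0.0237 -0.0255 0.0077 0.0332 -0.0314 -0.0497"

```text
clock: 0.93
eef_pos: [0.3488, 0.2309, 0.3086]
tool_rot: [0.349, 0.91, 0.18, 0.136]
ft_force: [0.9, 0.2, -0.8]
grip_width: 0.0469
grasp_force: 0.0
```

Request:
send_rows --steps "0.1 0.0237 -0.0255 0.0077 0.0332 -0.0314 -0.0497;0.1 0.0237 -0.0255 0.0077 0.0332 -0.0314 -0.0497;0.1 0.0237 -0.0255 0.0077 0.0332 -0.0314 -0.0497;0.1 0.0237 -0.0255 0.0077 0.0332 -0.0314 -0.0497;0.1 0.0237 -0.0255 0.0077 0.0332 -0.0314 -0.0497"

```text
clock: 1.35
eef_pos: [0.4673, 0.1031, 0.3471]
tool_rot: [0.454, 0.828, 0.263, 0.198]
ft_force: [0.6, 0.6, 0.2]
grip_width: 0.0474
grasp_force: 0.0
```

Request:
send_rows --steps "0.1 0.0237 -0.0255 0.0077 0.0332 -0.0314 -0.0497;0.1 0.0237 -0.0255 0.0077 0.0332 -0.0314 -0.0497;0.1 0.0237 -0.0255 0.0077 0.0332 -0.0314 -0.0497;0.1 0.0237 -0.0255 0.0077 0.0332 -0.0314 -0.0497;0.1 0 0 0 0 0 0"

```text
clock: 1.77
eef_pos: [0.564, -0.0013, 0.3775]
tool_rot: [0.53, 0.745, 0.323, 0.245]
ft_force: [-0.3, 0.9, 1.0]
grip_width: 0.0472
grasp_force: 0.0
```

```bash
python3 - <<'E'
from h import *
r=rot(np.radians(40));t=r.apply([0,0,1])
delta(bar(2.145)-.07*t,r)
delta(bar(2.145)+.015*t,r)
print(t,get_obs()["joint_pos"].round(3))
c=camera("side");save("side1.png",c["frame"])
E
```

```text
now [ 0.564  -0.0013  0.3775] target [ 0.5851 -0.024   0.384 ] dpos [ 0.021  -0.0227  0.0065] drot [ 0.0332 -0.029  -0.0421] min rows 1
now [ 0.564  -0.0013  0.3775] target [ 0.6476 -0.006   0.3294] dpos [ 0.0836 -0.0047 -0.0481] drot [ 0.0332 -0.029  -0.0421] min rows 3.0
[ 0.73599953  0.21243535 -0.64278761] [-0.193 -0.204 -0.404  0.6    0.361  1.191]
```

View pics/side1.png

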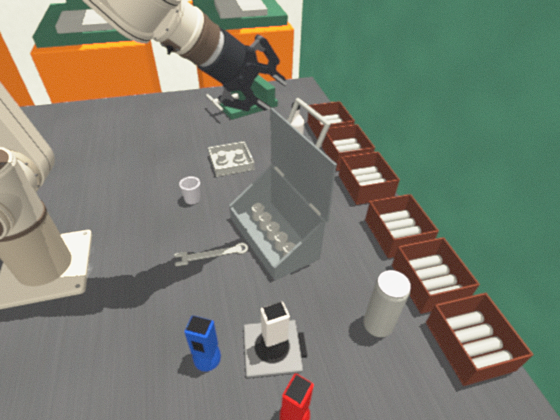

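The side view shows the gripper at (255,85), in front of and above the handle bar at (312,118), with the path clear. I'll go to the pre-pose, then straddle the bar.

Request:
send_rows --steps "0.1 0.021 -0.0227 0.0065 0.0332 -0.029 -0.0421;0.1 0 0 0 0 0 0;0.1 0.0104 0.003 -0.0091 0 0 0;0.1 0.0104 0.003 -0.0091 0 0 0;0.1 0.0104 0.003 -0.0091 0 0 0"

```text
clock: 2.23
eef_pos: [0.6134, -0.0098, 0.3561]
tool_rot: [0.542, 0.727, 0.338, 0.252]
ft_force: [1.1, -0.4, -0.6]
grip_width: 0.0469
grasp_force: 0.0
```

Request:
send_rows --steps "0.1 0.0104 0.003 -0.0091 0 0 0;0.1 0.0104 0.003 -0.0091 0 0 0;0.1 0.0104 0.003 -0.0091 0 0 0;0.1 0 0 0 0 0 0;0.1 0 0 0 0 0 0"

```text
clock: 2.65
eef_pos: [0.6442, -0.0005, 0.328]
tool_rot: [0.542, 0.727, 0.338, 0.251]
ft_force: [0.6, -0.9, 0.4]
grip_width: 0.0468
grasp_force: 0.0
```

```bash
python3 - <<'E'
from h import *
r=rot(np.radians(40));t=r.apply([0,0,1])
delta(bar(2.145)+.015*t,r)
c=camera("wrist");s=camera("side")["frame"]
save("w2.png",np.hstack([cv2.resize(c["frame"],(400,300)),cv2.resize(s[60:210,220:420],(400,300))]))
E
```

```text
now [ 6.442e-01 -5.000e-04  3.280e-01] target [ 0.6476 -0.006   0.3294] dpos [ 0.0034 -0.0055  0.0014] drot [-0.0004 -0.0047 -0.0094] min rows 1
```

View pics/w2.png

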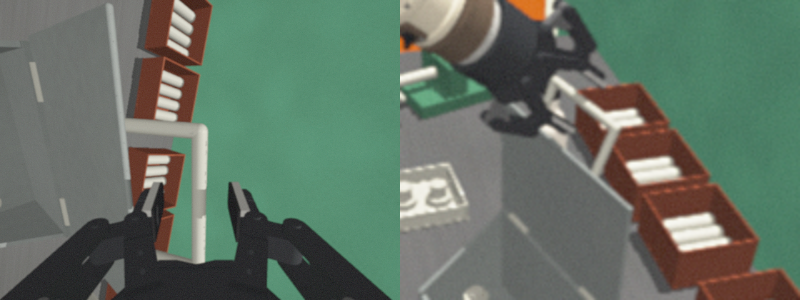

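The wrist image shows the bar (about x=198) between the fingers (155 and 235), so the cage will hold. I'll narrow the opening and plan the arc.

```bash
cat > arc.py <<'E'
from h import *
import sys
th0,th1,n,p0,p1=map(float,sys.argv[1:6])
o=get_obs();p=o["eef_pos"];r=R.from_quat(o["tool_rot"]);n=int(n)
print(o["eef_pos"].round(4),o["ft_force"].round(1),o["joint_pos"].round(2),"w",o["grip_width"])
for k in range(1,n+1):
    th=th0+(th1-th0)*k/n; pt=np.radians(p0+(p1-p0)*k/n); rr=rot(pt);q=bar(th)+.015*rr.apply([0,0,1])
    print(k,"th",round(th,3),"per row",((q-p)/5).round(4),((rr*r.inv()).as_rotvec()/5).round(4),"end",q.round(3)); p,r=q,rr
E
python3 arc.py 2.145 0 10 40 32
```

```text
[ 0.6446 -0.0012  0.3299] [ 0.8  0.5 -0.3] [-0.16 -0.03 -0.41  0.37  0.34  1.27] w 0.046764405237701694
1 th 1.931 per row [-0.0078 -0.0034  0.0001] [ 0.0008 -0.003  -0.0017] end [ 0.606 -0.018  0.33 ]
2 th 1.716 per row [-0.0082 -0.0024 -0.0016] [ 0.0008 -0.0027  0.    ] end [ 0.565 -0.03   0.322]
3 th 1.502 per row [-0.0077 -0.0022 -0.0034] [ 0.0008 -0.0027 -0.    ] end [ 0.526 -0.041  0.305]
4 th 1.287 per row [-0.0068 -0.002  -0.0051] [ 0.0008 -0.0027 -0.    ] end [ 0.492 -0.051  0.28 ]
5 th 1.073 per row [-0.0056 -0.0016 -0.0065] [ 0.0008 -0.0027  0.    ] end [ 0.464 -0.059  0.247]
6 th 0.858 per row [-0.0041 -0.0012 -0.0076] [ 0.0008 -0.0027  0.    ] end [ 0.443 -0.065  0.21 ]
7 th 0.643 per row [-0.0025 -0.0007 -0.0083] [ 0.0008 -0.0027  0.    ] end [ 0.431 -0.068  0.168]
8 th 0.429 per row [-0.0007 -0.0002 -0.0087] [ 0.0008 -0.0027  0.    ] end [ 0.427 -0.07   0.125]
9 th 0.215 per row [ 0.0011  0.0003 -0.0086] [ 0.0008 -0.0027 -0.    ] end [ 0.433 -0.068  0.082]
10 th 0.0 per row [ 0.0028  0.0008 -0.0082] [ 0.0008 -0.0027  0.    ] end [ 0.447 -0.064  0.04 ]
```

Request:
send_rows --steps "-0.62 0 0 0 0 0 0;-0.62 0 0 0 0 0 0;-0.62 0 0 0 0 0 0;-0.62 0 0 0 0 0 0;-0.62 0 0 0 0 0 0"

```text
clock: 3.17
eef_pos: [0.6451, -0.0019, 0.3298]
tool_rot: [0.542, 0.726, 0.338, 0.253]
ft_force: [0.1, -0.2, -0.3]
grip_width: 0.0161
grasp_force: 0.0
```

Request:
send_rows --steps "-0.62 -0.0078 -0.0032 0.0001 0.0008 -0.003 -0.0017;-0.62 -0.0078 -0.0032 0.0001 0.0008 -0.003 -0.0017;-0.62 -0.0078 -0.0032 0.0001 0.0008 -0.003 -0.0017;-0.62 -0.0078 -0.0032 0.0001 0.0008 -0.003 -0.0017;-0.62 -0.0078 -0.0032 0.0001 0.0008 -0.003 -0.0017"

```text
clock: 3.58
eef_pos: [0.6051, -0.0182, 0.3302]
tool_rot: [0.544, 0.721, 0.343, 0.258]
ft_force: [-0.7, 0.8, 1.0]
grip_width: 0.0164
grasp_force: 0.5
```

```bash
cat > lid.py <<'E'
from h import *
# lid angle from the side depth: plane fit of points near lid in case's (x,z) section
for n in ("side",):
    c=camera(n);Q=cloud(c).reshape(-1,3)-H;X,Y=Q@XC,Q@YC
    k=(abs(Y)<.12)&(abs(Y)>.07)&(abs(X)<.2)&(Q[:,2]>-.13); a=np.arctan2(Q[k,2],X[k]); rr=np.hypot(X[k],Q[k,2])
    s=(rr>.06)&(rr<.155); th=np.radians(214)-np.where(a<0,a+2*np.pi,a)[s]
    h,e=np.histogram(th,bins=np.arange(-.3,2.5,.02)); print("theta hist peaks",[(round(e[i]+.01,2),int(h[i])) for i in np.argsort(h)[-5:]])
E
python3 lid.py; python3 arc.py 1.931 0 9 39 32 | head -3
```

```text
theta hist peaks [(np.float64(-0.27), 62), (np.float64(0.01), 64), (np.float64(-0.29), 90), (np.float64(-0.01), 94), (np.float64(1.95), 520)]
[ 0.6036 -0.0188  0.3289] [-1.  -0.3 -1.7] [-0.22 -0.11 -0.5   0.36  0.38  1.24] w 0.016310499252426523
1 th 1.716 per row [-0.0078 -0.0022 -0.0013] [ 0.0009 -0.0036  0.0006] end [ 0.565 -0.03   0.322]
2 th 1.502 per row [-0.0077 -0.0022 -0.0034] [ 0.0008 -0.0026  0.    ] end [ 0.526 -0.041  0.305]
```

The lid follows (θ≈1.95), so I'll continue the arc.

Request:
send_rows --steps "-0.62 -0.0078 -0.0022 -0.0006 0.0008 -0.003 0;-0.62 -0.0078 -0.0022 -0.001 0.0008 -0.003 0;-0.62 -0.0078 -0.0022 -0.0013 0.0008 -0.003 0;-0.62 -0.0078 -0.0022 -0.0017 0.0008 -0.003 0;-0.62 -0.0078 -0.0022 -0.0021 0.0008 -0.003 0"

```text
clock: 4.05
eef_pos: [0.5661, -0.029, 0.3226]
tool_rot: [0.542, 0.719, 0.348, 0.262]
ft_force: [0.8, 0.1, -0.3]
grip_width: 0.0161
grasp_force: 0.0
```

Request:
send_rows --steps "-0.62 -0.0078 -0.0022 -0.0027 0.0008 -0.0027 0;-0.62 -0.0078 -0.0022 -0.003 0.0008 -0.0027 0;-0.62 -0.0077 -0.0022 -0.0034 0.0008 -0.0027 0;-0.62 -0.0075 -0.0022 -0.0038 0.0008 -0.0027 0;-0.62 -0.0073 -0.0022 -0.0041 0.0008 -0.0027 0"

```text
clock: 4.47
eef_pos: [0.5281, -0.0399, 0.3056]
tool_rot: [0.54, 0.716, 0.353, 0.266]
ft_force: [-1.1, 0.1, -1.0]
grip_width: 0.0164
grasp_force: 0.3
```

```bash
python3 lid.py; python3 arc.py 1.502 0 7 37.6 32
```

```text
theta hist peaks [(np.float64(-0.27), 55), (np.float64(-0.05), 55), (np.float64(-0.01), 78), (np.float64(-0.29), 80), (np.float64(0.01), 86)]
[ 0.5266 -0.04    0.3037] [-2.1 -0.3 -1.9] [-0.35 -0.24 -0.68  0.32  0.48  1.16] w 0.016270559331189444
1 th 1.287 per row [-0.0069 -0.0022 -0.0048] [ 0.0005 -0.003   0.0004] end [ 0.492 -0.051  0.28 ]
2 th 1.073 per row [-0.0056 -0.0016 -0.0065] [ 0.0008 -0.0027  0.    ] end [ 0.464 -0.059  0.247]
3 th 0.858 per row [-0.0041 -0.0012 -0.0076] [ 0.0008 -0.0027  0.    ] end [ 0.444 -0.065  0.21 ]
4 th 0.644 per row [-0.0025 -0.0007 -0.0083] [ 0.0008 -0.0027  0.    ] end [ 0.431 -0.068  0.168]
5 th 0.429 per row [-0.0007 -0.0002 -0.0087] [ 0.0008 -0.0027  0.    ] end [ 0.427 -0.07   0.125]
6 th 0.215 per row [ 0.0011  0.0003 -0.0086] [ 0.0008 -0.0027 -0.    ] end [ 0.433 -0.068  0.082]
7 th 0.0 per row [ 0.0028  0.0008 -0.0082] [ 0.0008 -0.0027  0.    ] end [ 0.447 -0.064  0.04 ]
```

```bash
python3 - <<'E'
from h import *
w=camera("wrist")["frame"];s=camera("side")["frame"]
save("w3.png",np.hstack([cv2.resize(w,(400,300)),cv2.resize(s[60:285,180:480],(400,300))]))
E
```

```text
(no output)
```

View pics/w3.png

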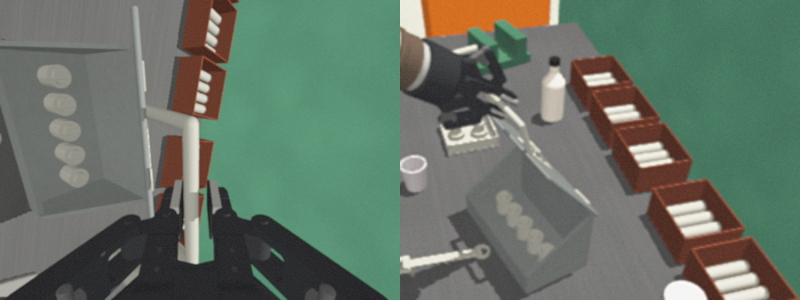

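The bar (wrist view, x≈192) is still caged between the fingers. The lid, seen almost edge-on in the side view, follows as planned, so I'll continue.

Request:
send_rows --steps "-0.62 -0.0072 -0.0022 -0.0042 0.0008 -0.0027 0;-0.62 -0.0070 -0.0022 -0.0045 0.0008 -0.0027 0;-0.62 -0.0069 -0.002 -0.0048 0.0008 -0.0027 0;-0.62 -0.0067 -0.002 -0.0051 0.0008 -0.0027 0;-0.62 -0.0064 -0.002 -0.0055 0.0008 -0.0027 0"

```text
clock: 5.03
eef_pos: [0.494, -0.0503, 0.2815]
tool_rot: [0.538, 0.714, 0.359, 0.27]
ft_force: [-0.4, 0.7, -0.9]
grip_width: 0.0163
grasp_force: 0.4
```

Request:
send_rows --steps "-0.62 -0.0061 -0.0017 -0.006 0.0008 -0.0027 0;-0.62 -0.0059 -0.0017 -0.0063 0.0008 -0.0027 0;-0.62 -0.0056 -0.0016 -0.0065 0.0008 -0.0027 0;-0.62 -0.0053 -0.0015 -0.0067 0.0008 -0.0027 0;-0.62 -0.005 -0.0014 -0.007 0.0008 -0.0027 0"

```text
clock: 5.45
eef_pos: [0.4664, -0.0583, 0.2491]
tool_rot: [0.536, 0.711, 0.364, 0.274]
ft_force: [-0.7, 0.0, -1.8]
grip_width: 0.0161
grasp_force: 0.4
```

Request:
send_rows --steps "-0.62 -0.0047 -0.0013 -0.0073 0.0008 -0.0027 0;-0.62 -0.0044 -0.0013 -0.0075 0.0008 -0.0027 0;-0.62 -0.0041 -0.0012 -0.0076 0.0008 -0.0027 0;-0.62 -0.0038 -0.0011 -0.0077 0.0008 -0.0027 0;-0.62 -0.0035 -0.001 -0.0079 0.0008 -0.0027 0"

```text
clock: 5.87
eef_pos: [0.4461, -0.0641, 0.211]
tool_rot: [0.534, 0.709, 0.369, 0.277]
ft_force: [-0.1, -0.3, -1.0]
grip_width: 0.016
grasp_force: 0.4
```

```bash
python3 lid.py; python3 arc.py 0.858 0 4 35.2 32
```

```text
theta hist peaks [(np.float64(0.95), 55), (np.float64(-0.01), 67), (np.float64(0.93), 177), (np.float64(0.89), 402), (np.float64(0.91), 414)]
[ 0.4446 -0.0637  0.2086] [-0.1 -0.5 -1.9] [-0.57 -0.23 -0.99  0.06  0.66  0.99] w 0.016422207876090836
1 th 0.643 per row [-0.0027 -0.001  -0.0081] [ 0.0003 -0.003   0.0004] end [ 0.431 -0.068  0.168]
2 th 0.429 per row [-0.0007 -0.0002 -0.0087] [ 0.0008 -0.0027  0.    ] end [ 0.427 -0.07   0.125]
3 th 0.215 per row [ 0.0011  0.0003 -0.0086] [ 0.0008 -0.0027 -0.    ] end [ 0.433 -0.068  0.082]
4 th 0.0 per row [ 0.0028  0.0008 -0.0082] [ 0.0008 -0.0027  0.    ] end [ 0.447 -0.064  0.04 ]
```

```bash
cat > kin.py <<'E'
from h import *
from scipy.optimize import least_squares
o=get_obs()
D=[([1.346,.241,.005,1.335,0],[.111,.487,.2305],None,[.112,.994,-.001,0]),([-.193,-.204,-.404,.6,.361],[.564,-.0013,.3775],None,[.53,.745,.323,.245]),
([-.16,-.03,-.41,.37,.34],[.6446,-.0012,.3299],None,[.542,.727,.338,.251]),([-.22,-.11,-.5,.36,.38],[.6036,-.0188,.3289],None,[.544,.721,.343,.258]),
([-.35,-.24,-.68,.32,.48],[.5266,-.04,.3037],None,[.54,.716,.353,.266]),(list(o["joint_pos"][:5]),list(o["eef_pos"]),None,list(o["tool_rot"]))]
def dirs(q):
    b=np.array([np.cos(q[0]),np.sin(q[0]),0]);v=lambda a:np.cos(a)*b-np.sin(a)*Z
    return b,v
A=[];B=[]
for q,p,_,t in D:
    b,v=dirs(q);t=R.from_quat(t).apply([0,0,1]); f=q[1]-q[2]
    A.append(np.c_[Z,-v(q[1]+np.pi/2),v(q[1]),v(f),v(f+q[3]),t]);B.append(p)
    
A=np.vstack(A);B=np.hstack(B)
x,res,rk,sv=np.linalg.lstsq(A,B,rcond=1e-3);print("h,L1,e1,L2,L4,L5",x.round(3),"rms",np.sqrt(np.mean((A@x-B)**2)).round(4),rk)
lo=np.array([-1.05,-1.09,-1.99,-1.42]);hi=np.array([1.87,1.28,2.15,1.44])
def fk(q):
    b,v=dirs(q);a=q[1]-q[2]+q[3];w=np.cross(Z,b); t=np.cos(q[4])*v(a)+S*np.sin(q[4])*w
    f=q[1]-q[2];return x[0]*Z-x[1]*v(q[1]+np.pi/2)+x[2]*v(q[1])+x[3]*v(f)+x[4]*v(a)+x[5]*t,t
S=1
q=D[-1][0];t=R.from_quat(D[-1][3]).apply([0,0,1])
if np.linalg.norm(fk(q)[1]-t)>.1: S=-1
print("t err",np.linalg.norm(fk(q)[1]-t).round(3))
def ik(p,t,q0):
    s=least_squares(lambda q:np.r_[10*(fk(q)[0]-p),fk(q)[1]-t],q0);return s.x,np.abs(s.fun).max()
E
python3 - <<'E'
from kin import *
for yaw in (16,0):
  for p1 in (35,45,55):
    r=rot(np.radians(p1),np.radians(yaw));t=r.apply([0,0,1]);q0=D[-1][0];print(yaw,p1)
    for th in (.85,.6,.4,.2,.0): q0,e=ik(bar(th)+.015*t,t,q0);print("  ",th,q0.round(2),round(e,4))
E
```

```text
h,L1,e1,L2,L4,L5 [ 0.25   0.495 -0.001  0.394  0.105  0.304] rms 0.001 6
t err 0.0
16 35
   0.85 [-0.58 -0.23 -0.99  0.06  0.67] 0.0
   0.6 [-0.63 -0.1  -1.09 -0.14  0.7 ] 0.0
   0.4 [-0.63  0.07 -1.16 -0.38  0.71] 0.0
   0.2 [-0.61  0.29 -1.21 -0.67  0.69] 0.0
   0.0 [-0.57  0.53 -1.23 -0.95  0.66] 0.0
16 45
   0.85 [-0.49 -0.24 -0.85  0.34  0.51] 0.0
   0.6 [-0.53 -0.16 -0.95  0.18  0.54] 0.0
   0.4 [-0.53 -0.05 -1.03 -0.01  0.54] 0.0
   0.2 [-0.52  0.1  -1.08 -0.22  0.53] 0.0
   0.0 [-0.48  0.28 -1.11 -0.45  0.51] 0.0
16 55
   0.85 [-0.4  -0.2  -0.7   0.57  0.37] 0.0
   0.6 [-0.43 -0.15 -0.81  0.42  0.38] 0.0
   0.4 [-0.43 -0.07 -0.89  0.27  0.38] 0.0
   0.2 [-0.42  0.04 -0.94  0.09  0.38] 0.0
   0.0 [-0.39  0.18 -0.97 -0.08  0.36] 0.0
0 35
   0.85 [-0.34 -0.33 -1.1  -0.12  0.28] 0.0
   0.6 [-0.38 -0.18 -1.22 -0.4   0.31] 0.0
   0.4 [-0.39  0.08 -1.31 -0.74  0.31] 0.0
   0.2 [-0.37  0.44 -1.38 -1.18  0.3 ] 0.0
   0.0 [-0.33  0.79 -1.39 -1.54  0.27] 0.0
0 45
   0.85 [-0.29 -0.33 -0.93  0.21  0.21] 0.0
   0.6 [-0.33 -0.25 -1.04  0.02  0.23] 0.0
   0.4 [-0.33 -0.12 -1.13 -0.2   0.23] 0.0
   0.2 [-0.32  0.08 -1.19 -0.46  0.22] 0.0
   0.0 [-0.29  0.31 -1.22 -0.72  0.2 ] 0.0
0 55
   0.85 [-0.25 -0.27 -0.76  0.48  0.14] 0.0
   0.6 [-0.28 -0.22 -0.88  0.32  0.16] 0.0
   0.4 [-0.28 -0.13 -0.96  0.15  0.16] 0.0
   0.2 [-0.27 -0.   -1.01 -0.04  0.15] 0.0
   0.0 [-0.25  0.15 -1.04 -0.22  0.14] 0.0
```

```bash
python3 - <<'E'
from kin import *
for yaw in (24,32):
  for p1 in (42,46):
    q0=D[-1][0];print(yaw,p1)
    for k,th in enumerate((.75,.6,.4,.2,.0)):
        f=min(1,(k+1)/3);r=rot(np.radians(35.5+(p1-35.5)*f),np.radians(16+(yaw-16)*f));t=r.apply([0,0,1])
        q0,e=ik(bar(th)+.015*t,t,q0);print("  ",th,q0.round(2),round(e,4))
yaw,pt=26,45
o=get_obs();p=o["eef_pos"];r=R.from_quat(o["tool_rot"])
for k in range(1,6):
    th=.88*(1-k/5);f=min(1,k/2);rr=rot(np.radians(35.5+(pt-35.5)*f),np.radians(16.1+(yaw-16.1)*f));q=bar(th)+.015*rr.apply([0,0,1])
    print(round(th,3),"per row",((q-p)/5).round(4),((rr*r.inv()).as_rotvec()/5).round(4),"end",q.round(4));p,r=q,rr
E
```

```text
h,L1,e1,L2,L4,L5 [ 0.25   0.495 -0.001  0.394  0.105  0.304] rms 0.001 6
t err 0.0
24 42
   0.75 [-0.61 -0.18 -0.97  0.13  0.69] 0.0
   0.6 [-0.63 -0.1  -0.97  0.13  0.7 ] 0.0
   0.4 [-0.63  0.02 -0.98  0.06  0.7 ] 0.0
   0.2 [-0.61  0.16 -1.03 -0.14  0.69] 0.0
   0.0 [-0.58  0.33 -1.06 -0.36  0.67] 0.0
24 46
   0.75 [-0.59 -0.19 -0.95  0.16  0.67] 0.0
   0.6 [-0.6  -0.11 -0.94  0.2   0.66] 0.0
   0.4 [-0.59 -0.01 -0.94  0.16  0.63] 0.0
   0.2 [-0.57  0.12 -0.99 -0.03  0.62] 0.0
   0.0 [-0.54  0.27 -1.02 -0.23  0.6 ] 0.0
32 42
   0.75 [-0.63 -0.16 -0.94  0.18  0.73] 0.0
   0.6 [-0.67 -0.05 -0.91  0.24  0.77] 0.0
   0.4 [-0.68  0.08 -0.89  0.25  0.78] 0.0
   0.2 [-0.66  0.2  -0.93  0.07  0.77] 0.0
   0.0 [-0.62  0.34 -0.96 -0.12  0.76] 0.0
32 46
   0.75 [-0.62 -0.16 -0.92  0.21  0.71] 0.0
   0.6 [-0.64 -0.07 -0.88  0.3   0.72] 0.0
   0.4 [-0.63  0.05 -0.85  0.32  0.7 ] 0.0
   0.2 [-0.62  0.17 -0.9   0.15  0.7 ] 0.0
   0.0 [-0.58  0.29 -0.93 -0.03  0.68] 0.0
0.704 per row [-0.0024 -0.0007 -0.0059] [-0.0061  0.0164  0.0177] end [ 0.4325 -0.067   0.1789]
0.528 per row [-0.0014 -0.0002 -0.0073] [-0.0066  0.0152  0.0173] end [ 0.4255 -0.0682  0.1426]
0.352 per row [ 0.      0.     -0.0072] [0. 0. 0.] end [ 0.4257 -0.0681  0.1067]
0.176 per row [ 0.0012  0.0004 -0.0071] [0. 0. 0.] end [ 0.4319 -0.0663  0.0714]
0.0 per row [ 0.0024  0.0007 -0.0067] [0. 0. 0.] end [ 0.444  -0.0628  0.0378]
```

Request:
send_rows --steps "-0.6 -0.0027 -0.0008 -0.0056 -0.0061 0.0164 0.0177;-0.6 -0.0025 -0.0007 -0.0058 -0.0061 0.0164 0.0177;-0.6 -0.0024 -0.0007 -0.0059 -0.0061 0.0164 0.0177;-0.6 -0.0022 -0.0006 -0.006 -0.0061 0.0164 0.0177;-0.6 -0.0021 -0.0005 -0.0063 -0.0061 0.0164 0.0177"

```text
clock: 6.33
eef_pos: [0.4345, -0.0674, 0.1818]
tool_rot: [0.512, 0.748, 0.347, 0.239]
ft_force: [0.0, 0.2, -1.8]
grip_width: 0.0168
grasp_force: 0.4
```

Request:
send_rows --steps "-0.6 -0.0019 -0.0004 -0.0071 -0.0066 0.0152 0.0173;-0.6 -0.0016 -0.0003 -0.0072 -0.0066 0.0152 0.0173;-0.6 -0.0014 -0.0002 -0.0073 -0.0066 0.0152 0.0173;-0.6 -0.0012 -0.0001 -0.0074 -0.0066 0.0152 0.0173;-0.6 -0.0009 0 -0.0074 -0.0066 0.0152 0.0173"

```text
clock: 6.75
eef_pos: [0.4276, -0.0684, 0.1452]
tool_rot: [0.488, 0.784, 0.325, 0.204]
ft_force: [-1.4, 0.4, -0.6]
grip_width: 0.0173
grasp_force: 0.5
```

```bash
python3 lid.py; python3 - <<'E'
from h import *
o=get_obs();print(o["joint_pos"].round(3),o["ft_force"].round(1))
rr=rot(np.radians(45),np.radians(26))
for th in (.528,.352): delta(bar(th)+.015*rr.apply([0,0,1]),rr)
E
```

```text
theta hist peaks [(np.float64(-0.01), 55), (np.float64(0.55), 66), (np.float64(0.61), 193), (np.float64(0.59), 403), (np.float64(0.57), 572)]
[-0.607 -0.059 -0.888  0.288  0.666  0.666] [ 0.8 -1.3 -2.2]
now [ 0.4274 -0.0685  0.1444] target [ 0.4255 -0.0682  0.1426] dpos [-0.0019  0.0003 -0.0018] drot [ 0.0009  0.0012 -0.0026] min rows 1
now [ 0.4274 -0.0685  0.1444] target [ 0.4257 -0.0681  0.1067] dpos [-0.0017  0.0004 -0.0377] drot [ 0.0009  0.0012 -0.0026] min rows 1
```

Request:
send_rows --steps "-0.6 -0.0008 0 -0.0076 0 0 0;-0.6 -0.0006 0 -0.0076 0 0 0;-0.6 -0.0003 0 -0.0075 0 0 0;-0.6 0 0 -0.0075 0 0 0;-0.6 0.0002 0 -0.0074 0 0 0"

```text
clock: 7.22
eef_pos: [0.4263, -0.0685, 0.108]
tool_rot: [0.488, 0.783, 0.325, 0.205]
ft_force: [-1.0, 0.1, -0.3]
grip_width: 0.0172
grasp_force: 0.4
```

Request:
send_rows --steps "-0.6 0.0007 0.0002 -0.0071 0 0 0;-0.6 0.0009 0.0003 -0.0071 0 0 0;-0.6 0.0012 0.0004 -0.0071 0 0 0;-0.6 0.0014 0.0004 -0.0071 0 0 0;-0.6 0.0017 0.0005 -0.0071 0 0 0"

```text
clock: 7.63
eef_pos: [0.4324, -0.0668, 0.0726]
tool_rot: [0.488, 0.783, 0.325, 0.205]
ft_force: [-0.3, -0.0, -1.9]
grip_width: 0.0173
grasp_force: 0.4
```

```bash
python3 lid.py; python3 - <<'E'
from h import *
o=get_obs();print(o["joint_pos"].round(3),o["ft_force"].round(1))
rr=rot(np.radians(45),np.radians(26))
for th in (.176,.08,0): delta(bar(th)+.015*rr.apply([0,0,1]),rr)
E
```

```text
theta hist peaks [(np.float64(-0.01), 50), (np.float64(0.25), 100), (np.float64(0.23), 272), (np.float64(0.19), 372), (np.float64(0.21), 523)]
[-0.593  0.146 -0.996 -0.038  0.66   0.685] [-0.2 -0.5 -1.4]
now [ 0.432  -0.0665  0.0715] target [ 0.4319 -0.0663  0.0714] dpos [-0.0001  0.0002 -0.0001] drot [ 0.0005  0.0031 -0.001 ] min rows 1
now [ 0.432  -0.0665  0.0715] target [ 0.4378 -0.0646  0.0528] dpos [ 0.0058  0.0019 -0.0187] drot [ 0.0005  0.0031 -0.001 ] min rows 1
now [ 0.432  -0.0665  0.0715] target [ 0.444  -0.0628  0.0378] dpos [ 0.012   0.0037 -0.0337] drot [ 0.0005  0.0031 -0.001 ] min rows 1
```

Next come 10 slower rows to closed.

Request:
send_rows --steps "-0.6 0.001 0.0003 -0.0035 0 0 0;-0.6 0.001 0.0003 -0.0035 0 0 0;-0.6 0.0011 0.0004 -0.0035 0 0 0;-0.6 0.0011 0.0004 -0.0034 0 0 0;-0.6 0.0012 0.0004 -0.0034 0 0 0"

```text
clock: 8.1
eef_pos: [0.4377, -0.0648, 0.0552]
tool_rot: [0.488, 0.784, 0.325, 0.205]
ft_force: [-0.9, 0.1, -1.1]
grip_width: 0.0172
grasp_force: 0.7
```

Request:
send_rows --steps "-0.6 0.0013 0.0004 -0.0034 0 0 0;-0.6 0.0013 0.0004 -0.0033 0 0 0;-0.6 0.0013 0.0004 -0.0033 0 0 0;-0.6 0.0014 0.0004 -0.0033 0 0 0;-0.6 0 0 0 0 0 0"

```text
clock: 8.52
eef_pos: [0.4429, -0.0629, 0.0417]
tool_rot: [0.488, 0.784, 0.326, 0.204]
ft_force: [0.7, -0.2, -0.7]
grip_width: 0.0171
grasp_force: 0.0
```

```bash
python3 lid.py; python3 - <<'E'
from h import *
o=get_obs();print(o["joint_pos"].round(3),o["ft_force"].round(1))
rr=rot(np.radians(45),np.radians(26))
delta(bar(0)+.015*rr.apply([0,0,1]),rr)
w=camera("wrist")["frame"];s=camera("side")["frame"]
save("w4.png",np.hstack([cv2.resize(w,(400,300)),cv2.resize(s[60:285,120:420],(400,300))]))
E
```

```text
theta hist peaks [(np.float64(-0.23), 25), (np.float64(0.09), 113), (np.float64(0.07), 265), (np.float64(0.03), 338), (np.float64(0.05), 523)]
[-0.563  0.259 -1.018 -0.193  0.648  0.718] [-0.2 -0.7  0. ]
now [ 0.4429 -0.0629  0.0418] target [ 0.444  -0.0628  0.0378] dpos [ 0.0012  0.     -0.004 ] drot [ 0.0003  0.0039 -0.0022] min rows 1
```

View pics/w4.png

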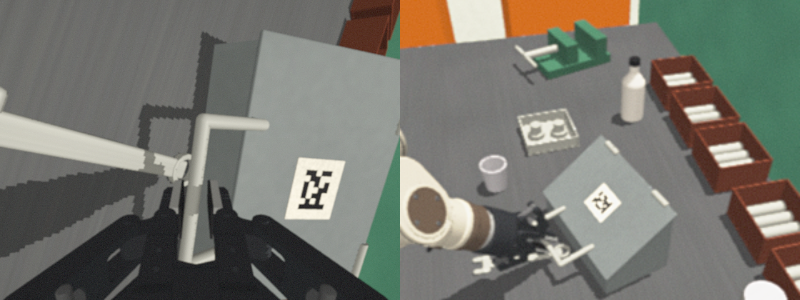

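```bash
cat > plane.py <<'E'
from h import *
for n in ("top","side"):
    Q=cloud(camera(n)).reshape(-1,3);q=Q-H;X,Y=q@XC,q@YC
    k=(abs(Y)<.11)&(X>-.115)&(X<-.01)&(q[:,2]>-.1)&(q[:,2]<.03);s=Q[k];p=s
    for _ in range(6):
        c0=s.mean(0);nv=np.linalg.svd(s-c0,full_matrices=False)[2][2];nv*=np.sign(nv[2]);s=p[abs((p-c0)@nv)<.003]
    print(n,len(s),"tilt deg",np.degrees(np.arccos(nv[2])).round(2),"theta",(np.radians(34)-np.arccos(nv[2])).round(3),"yaw",np.degrees(np.arctan2(-nv[1],-nv[0])).round(2),"offset of H below plane",((c0-H)@nv).round(4))
E
python3 plane.py
```

```text
top 4308 tilt deg 34.19 theta -0.003 yaw 16.01 offset of H below plane 0.0037
side 3659 tilt deg 34.1 theta -0.002 yaw 16.27 offset of H below plane 0.0055
```

The lid is closed: both plane fits give a tilt of 34.1°. The bar is free, so I'll withdraw along the tool axis.

Request:
send_rows --steps "-0.6 -0.0057 -0.0028 0.0064 0 0 0;-0.6 -0.0057 -0.0028 0.0064 0 0 0;-0.6 -0.0057 -0.0028 0.0064 0 0 0;-0.6 -0.0057 -0.0028 0.0064 0 0 0;-0.6 -0.0057 -0.0028 0.0064 0 0 0"

```text
clock: 9.18
eef_pos: [0.4139, -0.0772, 0.0746]
tool_rot: [0.488, 0.784, 0.325, 0.205]
ft_force: [-0.8, -0.1, -0.3]
grip_width: 0.0171
grasp_force: 0.0
```

Request:
send_rows --steps "-0.6 -0.0057 -0.0028 0.0064 0 0 0;-0.6 -0.0057 -0.0028 0.0084 0 0 0;-0.6 -0.0057 -0.0028 0.01 0 0 0;-0.6 -0.0057 -0.0028 0.015 0 0 0;-0.6 -0.0057 -0.0028 0.02 0 0 0"

```text
clock: 9.6
eef_pos: [0.3845, -0.0905, 0.1337]
tool_rot: [0.489, 0.783, 0.325, 0.203]
ft_force: [0.9, -0.6, -0.1]
grip_width: 0.0174
grasp_force: 0.0
```

```bash
cat >> h.py <<'E'
def down(a): # tool down, tool y horizontal along angle a
    y=np.array([np.cos(a),np.sin(a),0]);t=-Z;return R.from_matrix(np.c_[np.cross(y,t),y,t])
E
python3 plane.py; python3 - <<'E'
from kin import *
print(o["joint_pos"].round(3))
r=down(np.radians(6)); delta(np.array([.4783,-.3298,.25]),r)
print(ik(np.array([.4783,-.3298,.1]),-Z,[-.6,.3,0,1.2,0]))
c=np.array([.4783,-.3298,.25])
# aim: reader z = label normal; tool pitch 56, yaw 16.1
L=H+.080*u(np.radians(214))+.005*u(np.radians(124));ra=rot(np.radians(56));t=ra.apply([0,0,1])
print("label",L.round(4)); print("aim ik",ik(L-t*.19,t,[-.3,0,-.5,.8,.3]), (L-t*.19).round(4))
E
```

```text
top 4310 tilt deg 34.05 theta -0.001 yaw 16.04 offset of H below plane 0.0035
side 3654 tilt deg 34.04 theta -0.001 yaw 16.25 offset of H below plane 0.0054
h,L1,e1,L2,L4,L5 [0.249 0.493 0.002 0.393 0.102 0.304] rms 0.0012 6
t err 0.0
[-0.769 -0.066 -0.91   0.388  0.73   0.475]
now [ 0.3868 -0.0927  0.1366] target [ 0.4783 -0.3298  0.25  ] dpos [ 0.0915 -0.2371  0.1134] drot [-0.2121  0.7662 -0.3339] min rows 7.0
(array([-6.03661386e-01,  4.84137335e-01,  1.25145177e-02,  1.09917351e+00,
       -6.80543866e-23]), np.float64(3.0531133177191805e-15))
label [ 0.5451 -0.0356  0.0959]
aim ik (array([-0.3814706 , -0.24236729, -0.58616696,  0.73820738,  0.35110976]), np.float64(1.1102230246251565e-15)) [ 0.443  -0.065   0.2534]
```

Request:
send_rows --steps "1 0.005 -0.0137 0.02 -0.0212 0.0766 -0.0334;1 0.0082 -0.0207 0.02 -0.0212 0.0766 -0.0334;1 0.0092 -0.0237 0.02 -0.0212 0.0766 -0.0334;1 0.0092 -0.0237 0.015 -0.0212 0.0766 -0.0334;1 0.0092 -0.0237 0.01 -0.0212 0.0766 -0.0334"

```text
clock: 10.12
eef_pos: [0.4277, -0.198, 0.2209]
tool_rot: [0.593, 0.781, 0.165, 0.105]
ft_force: [0.2, -0.4, -0.4]
grip_width: 0.0764
grasp_force: 0.0
```

Request:
send_rows --steps "1 0.0092 -0.0237 0.01 -0.0212 0.0766 -0.0334;1 0.0092 -0.0237 0.01 -0.0212 0.0766 -0.0334;1 0.0102 -0.0257 0.0084 -0.0212 0.0766 -0.0334;1 0.0112 -0.0287 0 -0.0212 0.0766 -0.0334;1 0.0112 -0.0297 0 -0.0212 0.0766 -0.0334"

```text
clock: 10.53
eef_pos: [0.4789, -0.3292, 0.2475]
tool_rot: [0.671, 0.742, -0.001, -0.002]
ft_force: [1.4, -0.9, 1.2]
grip_width: 0.0852
grasp_force: 0.0
```

```bash
python3 - <<'E'
from h import *
o=get_obs();c=camera("wrist");save("w5.png",c["frame"])
K=c["camera_matrix"];z=c["range_z"];v,uu=np.mgrid[:420,:560]
pc=np.stack([(uu-K[0,2])/K[0,0]*z,(v-K[1,2])/K[1,1]*z,z],-1);T=c["T_tool_cam"]
W=R.from_quat(o["tool_rot"]).apply((pc@T[:3,:3].T+T[:3,3]).reshape(-1,3))+o["eef_pos"]
m=(z.ravel()>0)&(W[:,2]>.125)&(W[:,2]<.16)&(np.hypot(W[:,0]-.478,W[:,1]+.33)<.06)
b=cv2.minAreaRect((W[m][:,:2]*1000).astype(np.float32));print("reader",np.round(b[0],1),np.round(b[1],1),b[2],"z",np.percentile(W[m][:,2],[50,95]).round(4),m.sum())
im=c["frame"].reshape(-1,3).astype(int)
m=(W[:,2]>.006)&(W[:,2]<.018)&(np.hypot(W[:,0]-.478,W[:,1]+.33)<.095)&(im.min(-1)>110)
b=cv2.minAreaRect((W[m][:,:2]*1000).astype(np.float32));print("pad",np.round(b[0],1),np.round(b[1],1),b[2],m.sum())
delta(np.array([.4783,-.3298,.105]),down(np.radians(6)))
E
```

```text
reader [ 478.8 -329. ] [43.8 34.9] 5.588255405426025 z [0.1422 0.1437] 2035
pad [ 474.9 -329.4] [109.7 111.3] 81.64012145996094 3957
now [ 0.4838 -0.3342  0.2411] target [ 0.4783 -0.3298  0.105 ] dpos [-0.0055  0.0044 -0.1361] drot [-0.0019 -0.0099  0.0056] min rows 4.0
```

View pics/w5.png

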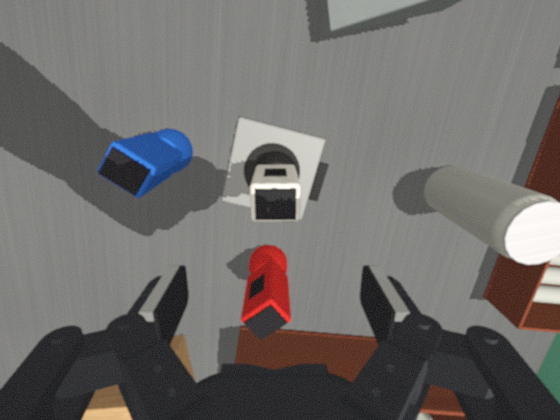

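The wrist view confirms the white reader on its pad at (275,190), with red (267,290) and blue (145,165) clear of the fingers. I'll descend.

Request:
send_rows --steps "1 -0.0053 0.005 0 0 -0.01 0.0056;1 0 0 -0.02 0 0 0;1 0 0 -0.02 0 0 0;1 0 0 -0.02 0 0 0;1 0 0 -0.02 0 0 0"

```text
clock: 11.0
eef_pos: [0.4722, -0.3227, 0.1648]
tool_rot: [0.668, 0.744, 0.004, 0.001]
ft_force: [-0.6, -0.1, 0.3]
grip_width: 0.0855
grasp_force: 0.0
```

Request:
send_rows --steps "1 0 0 -0.02 0 0 0;1 0 0 -0.018 0 0 0;1 0 0 -0.015 0 0 0;1 0 0 -0.012 0 0 0;1 0 0 0 0 0 0"

```text
clock: 11.42
eef_pos: [0.4701, -0.3213, 0.0979]
tool_rot: [0.668, 0.744, 0.004, -0.002]
ft_force: [-0.9, 0.7, 0.9]
grip_width: 0.0852
grasp_force: 0.0
```

```bash
python3 -c "
from h import *
delta(np.array([.4785,-.3295,.093]),down(np.radians(6)))
print(get_obs()['ft_force'])"
```

```text
now [ 0.4701 -0.3213  0.0979] target [ 0.4785 -0.3295  0.093 ] dpos [ 0.0084 -0.0082 -0.0049] drot [-0.0085  0.002  -0.0027] min rows 1
[-0.90917772  0.70305652  0.9174098 ]
```

Request:
send_rows --steps "1 0.0042 -0.0041 -0.0025 -0.004 0.001 -0.001;1 0.0042 -0.0041 -0.0025 -0.004 0.001 -0.001;1 0 0 0 0 0 0;1 0 0 0 0 0 0;0.4 0 0 0 0 0 0"

```text
clock: 11.83
eef_pos: [0.4811, -0.3316, 0.0978]
tool_rot: [0.669, 0.743, 0.001, 0.004]
ft_force: [-0.7, -0.4, 0.1]
grip_width: 0.0755
grasp_force: 0.0
```

```bash
python3 -c "
from h import *
delta(np.array([.4785,-.3295,.093]),down(np.radians(6)))"
```

```text
now [ 0.4811 -0.3316  0.0978] target [ 0.4785 -0.3295  0.093 ] dpos [-0.0026  0.0021 -0.0048] drot [ 0.0042  0.0062 -0.0006] min rows 1
```

Request:
send_rows --steps "0.4 -0.002 0.002 -0.0045 0.003 0.005 0;0.4 0 0 0 0 0 0;0.4 0 0 0 0 0 0;0 0 0 0 0 0 0;-0.1 0 0 0 0 0 0"

```text
clock: 12.25
eef_pos: [0.4788, -0.3294, 0.093]
tool_rot: [0.669, 0.743, 0.0, 0.001]
ft_force: [0.2, -0.3, -0.8]
grip_width: 0.0434
grasp_force: 61.0
```

Request:
send_rows --steps "-0.3 0 0 0 0 0 0;-0.6 0 0 0 0 0 0;-1 0 0 0 0 0 0;-1 0 0 0 0 0 0;-1 0 0 0 0 0 0"

```text
clock: 12.67
eef_pos: [0.4788, -0.3294, 0.093]
tool_rot: [0.669, 0.743, -0.0, 0.001]
ft_force: [-0.3, 0.3, 1.6]
grip_width: 0.0433
grasp_force: 61.3
```

```bash
python3 -c "
from h import *
delta(np.array([.4785,-.3295,.093]),down(np.radians(6)))
o=get_obs();print(o['grip_width'],o['grasp_force'],o['ft_force'])"
```

```text
now [ 0.4788 -0.3294  0.093 ] target [ 0.4785 -0.3295  0.093 ] dpos [-0.0003 -0.0001  0.    ] drot [ 0.0008  0.0008 -0.0006] min rows 1
0.043286411370781167 61.28262162208557 [-0.34902502  0.25015395  1.59435013]
```

Request:
send_rows --steps "-1 0 0 0.004 0 0 0;-1 0 0 0.01 0 0 0;-1 0 0 0.02 0 0 0;-1 0 0 0.03 0 0 0;-1 0 0 0.03 0 0 0"

```text
clock: 13.08
eef_pos: [0.4773, -0.3286, 0.1869]
tool_rot: [0.669, 0.743, -0.0, -0.002]
ft_force: [1.2, -0.3, -2.3]
grip_width: 0.0439
grasp_force: 61.3
```

Request:
send_rows --steps "-1 0 0 0.03 0 0 0;-1 0 0 0.03 0 0 0;-1 0 0 0.02 0 0 0;-1 0 0 0.01 0 0 0;-1 0 0 0 0 0 0"

```text
clock: 13.5
eef_pos: [0.4795, -0.33, 0.2806]
tool_rot: [0.669, 0.743, 0.0, 0.003]
ft_force: [0.6, -0.2, -2.3]
grip_width: 0.0432
grasp_force: 61.5
```

```bash
python3 - <<'E'
from h import *
# label centre: white pixels on lid, both views
for n in("top","side"):
    c=camera(n);Q=cloud(c);q=Q-H;X,Y=q@XC,q@YC
    m=((abs(Y)<.05)&(X>-.13)&(X<-.01)&(abs(q[...,2])<.12)&(c["frame"].min(-1)>175)).astype(np.uint8)
    m=cv2.morphologyEx(m,cv2.MORPH_CLOSE,np.ones((7,7)));k,l,s,ce=cv2.connectedComponentsWithStats(m);i=1+s[1:,4].argmax()
    print(n,"label",Q[l==i].mean(0).round(4),s[i])
L=H+.080*u(np.radians(214))+.005*u(np.radians(124));ra=rot(np.radians(56));t=ra.apply([0,0,1]);print(L.round(4),t)
delta(L-t*.181,ra)
o=get_obs();print(o['grip_width'],o['grasp_force'])
E
```

```text
top label [ 0.5448 -0.0359  0.0999] [249 193  30  25 508]
side label [ 0.4864 -0.0434  0.0563] [247 228   4   5  12]
[ 0.5451 -0.0356  0.0959] [ 0.53726088  0.15507239 -0.82903757]
now [ 0.4783 -0.3292  0.2767] target [ 0.4478 -0.0636  0.246 ] dpos [-0.0305  0.2656 -0.0308] drot [ 0.1146 -0.583   0.1707] min rows 7.0
0.04379291375212203 61.50626063346863
```

Request:
send_rows --steps "-1 -0.0015 0.012 0 0.0095 -0.0486 0.0142;-1 -0.0025 0.0221 0 0.0095 -0.0486 0.0142;-1 -0.0025 0.0251 0 0.0095 -0.0486 0.0142;-1 -0.0025 0.0251 0 0.0095 -0.0486 0.0142;-1 -0.0025 0.0251 0 0.0095 -0.0486 0.0142"

```text
clock: 14.02
eef_pos: [0.4656, -0.2183, 0.2744]
tool_rot: [0.637, 0.761, 0.099, 0.073]
ft_force: [0.7, 0.9, -2.1]
grip_width: 0.0431
grasp_force: 62.1
```

Request:
send_rows --steps "-1 -0.0025 0.0251 0 0.0095 -0.0486 0.0142;-1 -0.0025 0.0251 0 0.0095 -0.0486 0.0142;-1 -0.0025 0.0251 0 0.0095 -0.0486 0.0142;-1 -0.003 0.0251 -0.005 0.0095 -0.0486 0.0142;-1 -0.003 0.0251 -0.007 0.0095 -0.0486 0.0142"

```text
clock: 14.43
eef_pos: [0.4521, -0.093, 0.2631]
tool_rot: [0.595, 0.766, 0.196, 0.147]
ft_force: [0.6, 0.8, -2.6]
grip_width: 0.0435
grasp_force: 62.1
```

Request:
send_rows --steps "-1 -0.003 0.0191 -0.009 0.0095 -0.0486 0.0142;-1 -0.003 0.0116 -0.009 0.0095 -0.0486 0.0142;-1 0 0 0 0 0 0;-1 0 0 0 0 0 0;-1 0 0 0 0 0 0"

```text
clock: 14.85
eef_pos: [0.4483, -0.0645, 0.2474]
tool_rot: [0.575, 0.764, 0.233, 0.176]
ft_force: [0.8, 0.4, -0.4]
grip_width: 0.0431
grasp_force: 62.4
```

```bash
python3 - <<'E'
from h import *
L=np.array([.545,-.0358,.097]);ra=rot(np.radians(56));t=ra.apply([0,0,1])
delta(L-t*.181,ra)
o=get_obs();print(o['grip_width'],o['grasp_force'],o["ft_force"])
s=camera("side")["frame"];tp=camera("top")["frame"]
save("aim.png",np.hstack([cv2.resize(s[60:285,120:420],(400,300)),cv2.resize(tp[110:320,140:420],(400,300))]))
E
```

```text
now [ 0.4483 -0.0645  0.2474] target [ 0.4478 -0.0639  0.2471] dpos [-0.0006  0.0006 -0.0003] drot [0.0015 0.0003 0.0012] min rows 1
0.04305877022209048 62.36019730567932 [ 0.79219323  0.44085797 -0.43952704]
```

View pics/aim.png

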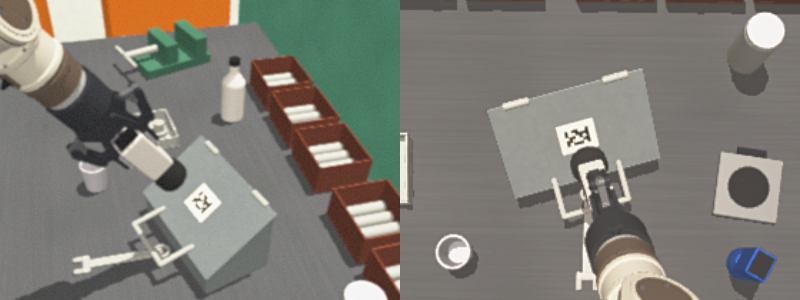

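The reader's nose points at the middle of the label in both crops (nose about (172,175), label (200,200) in the left one). I'll hold it there.

Request:
send_rows --steps "-1 0 0 0 0 0 0;-1 0 0 0 0 0 0;-1 0 0 0 0 0 0;-1 0 0 0 0 0 0;-1 0 0 0 0 0 0"

```text
clock: 15.37
eef_pos: [0.4477, -0.0638, 0.2467]
tool_rot: [0.575, 0.764, 0.233, 0.176]
ft_force: [0.2, -0.5, -2.2]
grip_width: 0.043
grasp_force: 62.4
```

Request:
send_rows --steps "-1 0 0 0 0 0 0;-1 0 0 0 0 0 0;-1 0 0 0 0 0 0;-1 0 0 0 0 0 0;-1 0 0 0 0 0 0"

```text
clock: 15.78
eef_pos: [0.4475, -0.0637, 0.2467]
tool_rot: [0.575, 0.764, 0.234, 0.176]
ft_force: [0.3, 0.6, -2.6]
grip_width: 0.0435
grasp_force: 62.4
```

Request:
send_rows --steps "-1 0 0 0 0 0 0;-1 0 0 0 0 0 0;-1 0 0 0 0 0 0;-1 0 0 0 0 0 0;-1 0 0 0 0 0 0"

```text
clock: 16.2
eef_pos: [0.4476, -0.0637, 0.2467]
tool_rot: [0.575, 0.764, 0.234, 0.176]
ft_force: [-0.1, 0.0, -2.1]
grip_width: 0.0434
grasp_force: 62.4
```

Request:
send_rows --steps "-1 0 0 0 0 0 0;-1 0 0 0 0 0 0;-1 0 0 0 0 0 0;-1 0 0 0 0 0 0;-1 0 0 0 0 0 0"

```text
clock: 16.62
eef_pos: [0.4475, -0.0637, 0.2467]
tool_rot: [0.575, 0.764, 0.234, 0.176]
ft_force: [-0.6, -0.4, -1.7]
grip_width: 0.0437
grasp_force: 62.4
```

```bash
python3 - <<'E'
from h import *
L=np.array([.545,-.0358,.097]);rd=down(np.radians(6))
for n in("top","side"):
    c=camera(n);Q=cloud(c);x,y=Q[...,0],Q[...,1]
    P=c["frame"].astype(int)
    m=(np.hypot(x-.4745,y+.329)<.05)&(P.max(-1)<90)&(Q[...,2]<.03)
    q=(Q[m][:,:2]*1000).astype(np.float32);print(n,"disc",np.round(cv2.minEnclosingCircle(q),1) if 0 else [np.round(v,1) for v in cv2.minAreaRect(q)[:2]],q.mean(0).round(1),m.sum())
    # reader orientation: white body axis while held
    o=get_obs();R0=R.from_quat(o["tool_rot"]);q=R0.inv().apply(Q.reshape(-1,3)-o["eef_pos"])
    w=(abs(q[:,0])<.04)&(abs(q[:,1])<.04)&(q[:,2]>.0)&(q[:,2]<.1)
    print("held pts tool z max",np.percentile(q[w][:,2],[98,99.5]).round(4),"x",np.percentile(q[w][:,0],[1,99]).round(3),"y",np.percentile(q[w][:,1],[1,99]).round(3))
delta(np.array([.4747,-.329,.25]),rd)
E
```

```text
top disc [array([ 473.3, -329.6]), array([66.7, 66.7])] [ 473.9 -329.5] 611
held pts tool z max [0.077  0.0796] x [-0.025  0.025] y [-0.007  0.027]
side disc [array([ 474. , -327.3]), array([66.8, 66.6])] [ 473.9 -328.1] 847
held pts tool z max [0.0753 0.0771] x [-0.026  0.003] y [-0.023  0.026]
now [ 0.4476 -0.0637  0.2467] target [ 0.4747 -0.329   0.25  ] dpos [ 0.0271 -0.2653  0.0033] drot [-0.1133  0.5835 -0.1708] min rows 7.0
```

Request:
send_rows --steps "-1 0.0013 -0.008 0.012 -0.0095 0.0486 -0.0142;-1 0.0022 -0.0161 0.012 -0.0095 0.0486 -0.0142;-1 0.0022 -0.0251 0.01 -0.0095 0.0486 -0.0142;-1 0.0022 -0.0251 0 -0.0095 0.0486 -0.0142;-1 0.0022 -0.0251 0 -0.0095 0.0486 -0.0142"

```text
clock: 17.13
eef_pos: [0.4585, -0.1644, 0.2822]
tool_rot: [0.621, 0.764, 0.137, 0.105]
ft_force: [0.1, -0.4, -2.1]
grip_width: 0.0435
grasp_force: 62.5
```

Request:
send_rows --steps "-1 0.0022 -0.0251 0 -0.0095 0.0486 -0.0142;-1 0.0024 -0.0251 0 -0.0095 0.0486 -0.0142;-1 0.0024 -0.0251 0 -0.0095 0.0486 -0.0142;-1 0.0025 -0.0251 0 -0.0095 0.0486 -0.0142;-1 0.0025 -0.0251 0 -0.0095 0.0486 -0.0142"

```text
clock: 17.55
eef_pos: [0.4702, -0.2901, 0.2808]
tool_rot: [0.658, 0.752, 0.039, 0.03]
ft_force: [1.1, 0.4, -1.5]
grip_width: 0.0429
grasp_force: 62.5
```

Request:
send_rows --steps "-1 0.0025 -0.0231 -0.005 -0.0095 0.0486 -0.0142;-1 0.0025 -0.0174 -0.01 -0.0095 0.0486 -0.0142;-1 0 0 -0.02 0 0 0;-1 0 0 -0.02 0 0 0;-1 0 0 0 0 0 0"

```text
clock: 17.97
eef_pos: [0.4733, -0.3282, 0.2204]
tool_rot: [0.669, 0.743, -0.0, -0.004]
ft_force: [-1.2, -0.1, -3.0]
grip_width: 0.0437
grasp_force: 62.5
```

Request:
send_rows --steps "-1 0 0 0 0 0 0;-1 0 0 0 0 0 0;-1 0 0 0 0 0 0;-1 0 0 0 0 0 0;-1 0 0 0 0 0 0"

```text
clock: 18.38
eef_pos: [0.4752, -0.3293, 0.2272]
tool_rot: [0.669, 0.743, 0.0, 0.002]
ft_force: [-0.1, -0.3, -1.9]
grip_width: 0.0433
grasp_force: 62.5
```

```bash
python3 -c "
from h import *
delta(np.array([.4745,-.3289,.0935]),down(np.radians(6)))
o=get_obs();print(o['grip_width'],o['grasp_force'])"
```

```text
now [ 0.4752 -0.3293  0.2272] target [ 0.4745 -0.3289  0.0935] dpos [-0.0007  0.0004 -0.1337] drot [ 0.0021  0.0025 -0.0007] min rows 4.0
0.04325903259387154 62.471923828125
```

Request:
send_rows --steps "-1 -0.0007 0.0004 -0.01 0.002 0.002 0;-1 0 0 -0.02 0 0 0;-1 0 0 -0.025 0 0 0;-1 0 0 -0.025 0 0 0;-1 0 0 -0.02 0 0 0"

```text
clock: 18.8
eef_pos: [0.4732, -0.3281, 0.1236]
tool_rot: [0.669, 0.743, -0.0, -0.002]
ft_force: [-1.1, -0.2, -2.8]
grip_width: 0.0435
grasp_force: 62.7
```

Request:
send_rows --steps "-1 0 0 -0.012 0 0 0;-1 0 0 -0.006 0 0 0;-1 0 0 0 0 0 0;-1 0 0 0 0 0 0;-1 0 0 0 0 0 0"

```text
clock: 19.22
eef_pos: [0.4747, -0.3292, 0.1089]
tool_rot: [0.669, 0.743, 0.0, -0.0]
ft_force: [0.5, 0.8, -2.6]
grip_width: 0.0436
grasp_force: 62.6
```

```bash
python3 -c "
from h import *
delta(np.array([.4745,-.3289,.0935]),down(np.radians(6)))
o=get_obs();print(o['grip_width'],o['ft_force'])"
```

```text
now [ 0.4747 -0.3292  0.1089] target [ 0.4745 -0.3289  0.0935] dpos [-0.0002  0.0003 -0.0154] drot [-0.0001  0.0001 -0.0006] min rows 1
0.04358704908555277 [ 0.51797021  0.76241563 -2.57232421]
```

Request:
send_rows --steps "-1 0 0 -0.003 0 0 0;-1 0 0 -0.003 0 0 0;-1 0 0 -0.003 0 0 0;-1 0 0 -0.002 0 0 0;-1 0 0 -0.002 0 0 0"

```text
clock: 19.63
eef_pos: [0.4738, -0.3286, 0.0945]
tool_rot: [0.669, 0.743, -0.0, -0.001]
ft_force: [-0.4, 0.8, -2.5]
grip_width: 0.0436
grasp_force: 62.6
```

Request:
send_rows --steps "-1 0 0 -0.001 0 0 0;-1 0 0 -0.001 0 0 0;-1 0 0 0 0 0 0;-1 0 0 0 0 0 0;-1 0 0 0 0 0 0"

```text
clock: 20.05
eef_pos: [0.4739, -0.3287, 0.0929]
tool_rot: [0.669, 0.743, -0.0, -0.001]
ft_force: [-1.0, 0.9, 0.6]
grip_width: 0.0435
grasp_force: 62.8
```

It has landed: the vertical force went from −2.5 to +0.6 N, at the same height as when it was picked up. I'll release and rise.

Request:
send_rows --steps "0.1 0 0 0 0 0 0;0.3 0 0 0 0 0 0;0.6 0 0 0 0 0 0;1 0 0 0 0 0 0;1 0 0 0 0 0 0"

```text
clock: 20.47
eef_pos: [0.4741, -0.3288, 0.0928]
tool_rot: [0.669, 0.743, -0.0, -0.001]
ft_force: [0.8, -0.4, 0.3]
grip_width: 0.0856
grasp_force: 0.0
```

Request:
send_rows --steps "1 0 0 0 0 0 0;1 0 0 0 0 0 0;1 0 0 0.01 0 0 0;1 0 0 0.02 0 0 0;1 0 0 0.03 0 0 0"

```text
clock: 20.88
eef_pos: [0.4722, -0.3275, 0.1512]
tool_rot: [0.669, 0.743, -0.0, -0.004]
ft_force: [1.3, -0.5, -0.3]
grip_width: 0.0857
grasp_force: 0.0
```

Request:
send_rows --steps "1 0 0 0.03 0 0 0;1 0 0 0.03 0 0 0;1 0 0 0.03 0 0 0;1 -0.02 0.02 0.02 0 0 0;1 -0.03 0.03 0 0 0 0"

```text
clock: 21.3
eef_pos: [0.4279, -0.2819, 0.2678]
tool_rot: [0.669, 0.743, 0.001, 0.004]
ft_force: [1.3, 0.1, 1.3]
grip_width: 0.0852
grasp_force: 0.0
```

Request:
send_rows --steps "1 -0.03 0.03 0 0 0 0;1 -0.03 0.03 0 0 0 0;1 -0.02 0.02 0 0 0 0;1 0 0 0 0 0 0;1 0 0 0 0 0 0"

```text
clock: 21.72
eef_pos: [0.345, -0.1997, 0.2641]
tool_rot: [0.669, 0.744, 0.0, 0.0]
ft_force: [0.7, -0.4, 0.3]
grip_width: 0.0856
grasp_force: 0.0
```

```bash
python3 plane.py; python3 - <<'E'
from h import *
for n in("top","side"):
    c=camera(n);Q=cloud(c);x,y,z=Q[...,0],Q[...,1],Q[...,2];g=c["frame"].astype(int)
    m=(np.hypot(x-.475,y+.329)<.05)&(z>.125)&(z<.165);b=cv2.minAreaRect((Q[m][:,:2]*1000).astype(np.float32))
    m2=(np.hypot(x-.475,y+.329)<.05)&(z>.06)&(z<.1)&(g.min(-1)>120)
    print(n,[np.round(v,1) for v in b],"ztop",np.percentile(z[m],[5,50,95]).round(4),"low body",[np.round(v,1) for v in cv2.minAreaRect((Q[m2][:,:2]*1000).astype(np.float32))] if m2.sum()>20 else 0)
    if n=="side": save("end.png",c["frame"])
E
```

```text
top 4305 tilt deg 34.03 theta -0.0 yaw 16.09 offset of H below plane 0.0034
side 3642 tilt deg 34.05 theta -0.001 yaw 16.25 offset of H below plane 0.0055
top [array([ 473.8, -328.3]), array([43.8, 36.3]), np.float64(6.8)] ztop [0.1321 0.1417 0.1453] low body 0
side [array([ 472.5, -328.1]), array([44.3, 36.2]), np.float64(7.2)] ztop [0.1289 0.1428 0.1457] low body [array([ 466.2, -339.9]), array([24.2, 51.7]), np.float64(61.1)]
```

View pics/end.png

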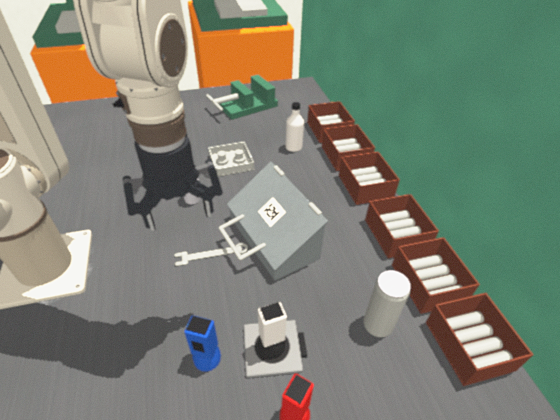

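The lid is shut, the reader stands upright on the middle of its pad (272,330), nothing else has moved and the gripper is clear. I'll hand the job in.

```bash
python3 -c "
from workcell import *
print(job_done())"
```

```text
the job is handed in; nothing more can be done
None
```

I lowered the lid by hand until it was fully closed, held the reader on the label for over 1.5 s and set it back upright within about 2 mm of its pad's middle; the job is handed in, but `job_done()` returned no verdict.

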